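Let the drying-box door out to its widest stay hole

TASK

The sprung door of the small grey drying box is held almost shut by a flat stay on the box's roof, hooked under the head of an upright pin by its hole nearest the door. Lift the stay off the pin and drop its end hole, the one next to the black knob, over the same pin, so that the door stands wide and is held there. Do not let the spring throw the door open beyond that setting, and leave the cup, the tin and the slab where they stand.

Things in the scene. Friction and masses are not known exactly. Their poses are not given: they have to be found in the camera images.
- pin (a point): Fixed upright steel pin with a mushroom head on the flat roof of the grey drying box (box 200 deep x 220 wide x 150 high). The point is on the pin's axis at the mid-height of the stay when the stay lies level (9.5 mm above the roof). Stem 7 mm diameter; head 14 mm diameter, its flat underside 6 mm above the point, its top 12.5 mm above the point. Axes: the box's own, x from the door (front) to the back of the box, y to the box's left (its hinge side), z up.
- door_hinge (a point): Point on the vertical hinge axis of the door, at the same height as pin; does not move. Axes as pin. The hinge is at the front left edge of the box; the pin stands 53 mm behind and 130 mm to the right of it in these axes.
- door (a joint): Opening angle of the door about its hinge, rad; 0 is shut, it grows as the free edge swings out towards the front (range 0 to 1.5). A hinge spring always pushes it open (about 3 N at the stay's pivot). About 0.22 to 0.24 at the start; 0.87 when the end hole is hooked on the pin; it must never pass 1.15. Door 206 mm wide.
- pivot (a point): Pivot of the stay on top of the door, 150 mm from the hinge axis, on the line of the door (when shut it lies 150 mm to the right, -y, of the hinge). The stay swivels freely about the vertical and tips up freely here. Axes as end_hole. Same height as pin.
- stay (a joint): Tip-up angle of the stay about its pivot, rad; 0 is level (its rest, it falls back to it by its own weight), positive is knob end raised.
- first_hole (a point): Centre of the hole nearest the door, 85 mm from the pivot, in which the pin stands at the start. 18 mm diameter. The spring draws the stay towards the door so that the hole's knob-side edge is hooked under the pin's head: to lift it off, first push the stay about 5.5 mm along itself away from the door, so that the hole is centred on the pin (about 2 mm to spare each side of the head). Another 5.5 mm and the hole's other edge stops against the stem.
- end_hole (a point): Centre of the hole next to the knob, 165 mm from the pivot, 18 mm diameter, at the bar's mid-height. A like hole lies midway, 125 mm from the pivot. Axes: x along the stay from pivot to knob, z up out of its face. The stay is a flat bare aluminium bar, 228 long x 30 wide x 5 thick.
- knob (a point): Centre of the upright black cylindrical knob at the free end of the stay, 200 mm from the pivot, 20 mm diameter, from 2.5 to 38.5 mm above the bar's mid-plane; the point is 20.5 mm above it. Axes as end_hole. Firmly fixed to the bar: grip it across the bar.
- cup: Bystander: plastic cup, 79 across x 63 high, on the bench to the right of the box; origin at the centre of its underside.
- tin: Bystander: small round tin, 57 across x 72 high, on the bench to the left of the box; origin at the centre of its underside.
- ivory_block: Bystander: ivory-coloured slab, 83 x 109 x 25, on the bench ahead and right of the box; origin at the centre of its underside.

How it is judged (in metres and radians):
On the way:
1. the stay is lifted clear of the pin's head (value of joint stay above 0.12 rad and value of joint door below 1.15 rad), for 0.1 s.
At the end, for the whole second after the job is handed in: The pin stands in the stay's end hole (hole centre within 7.5 mm of the pin's axis), the stay lies level (within 0.03 rad and 3 mm of its rest height), under the pin's head, and the door is at rest (horizontal distance between end_hole and pin below 0.0075 m and z of end_hole in the frame of pin between -0.003 and 0.003 m and value of joint stay below 0.03 rad and velocity of joint door between -0.05 and 0.05 rad/s); the robot touches nothing.
It fails at once if the spring throws the door open past the wide setting (beyond 1.15 rad) (value of joint door above 1.15 rad).
It fails at once if the cup is shifted more than 30 mm (distance of cup from where it was at the start of the episode above 0.03 m).
It fails at once if the tin is shifted more than 30 mm (distance of tin from where it was at the start of the episode above 0.03 m).
It fails at once if the slab is shifted more than 30 mm (distance of ivory_block from where it was at the start of the episode above 0.03 m).
It also fails if it takes over 45 s, if anything falls off the work surface, if the arm or the gripper's body presses on something with over 40 N, if the wrist force passes 120 N, or if a joint passes its speed limit or range.

ROBOT

A 7-joint arm with a two-finger parallel gripper is mounted at the origin on a cart in front of the work surface, level with it; the furniture and walls round the work are solid. World frame = base frame: x ahead of the robot, y to its left, z up, the work surface at z = 0. Lengths are in m, angles in degrees, forces in N, time in s.
With the tool pointing down it reaches from about 0.425 to 0.875 m from the base axis. Payload 4.7 kg.
Tool frame: the origin (TCP) lies between the finger pads; the fingertips stand 19 mm ahead of it and the grasp point (between the pads) is the TCP; x points along the fingers, z is the direction in which the jaws open and shut, and the axes are right-handed (so a half turn about x gives the same grasp; the last joint's range is limited). The gripper opens to 87 mm and grips with 3 to 60 N. Pads are 19 mm wide; open, the fingers measure 117 mm over their backs; the gripper's body (75 mm by 190 mm) begins 51 mm behind the grasp point.
Start: joints at [-70.984, 18.392, -4.016, 83.108, 1.295, 78.541, -3.26], TCP at [0.203, 0.617, 0.204] pointing down, gripper open.
Joint ranges: [-163.93, 163.93], [-17.29, 119.83], [-79.2, 71.16], [3.27, 140.29], [-89.18, 269.18], [5.43, 117.66], [-154.24, 154.24]. Speed limits (degrees/s): [147.25, 147.25, 180, 180, 180, 180, 180].

INTERFACE

Orientations are given as [roll, pitch, yaw] about the fixed x, y, z axes, in that order (R = Rz(yaw) Ry(pitch) Rx(roll)).
In Python, from cell import monitor, read_camera, camera_model, env, regions_of gives the robot as it stands. The module is installed in compiled form; this text tells all that it offers.
- The arm moves only by the tool step_arm, never from a script. Its argument "deltas" is a list of rows, each a list of 5 numbers: the gripper's target within -1 to 1 (fully open at 1, half-way at 0, shut at -1), then the shift along the tool's x, y, z in m, then the turn about the tool's x in degrees. A call has 1 to 12 rows; each row is the pose to reach, as a shift and turn from the pose commanded when the call began, along the tool's axes at that moment; what a row does not reach only later rows make up. A row lasts 1/8 s, in which the tool goes at most 62.5 mm and 10.7 degrees, less where a joint would pass 70% of its speed; a pose out of reach is approached as far as the arm can. A call with a gripper value outside its range is refused whole. The fingers move at their own pace and stop on an object; "newtons" is the grip in N (left out, the last holds). Time passes only in rows, so rows that repeat a pose let the fingers close. It gives the time, the measured TCP pose, the force and the opening at its end, in the units of the state.
- monitor.get_obs(): the state, without advancing time (a new reading comes with each control period).
- read_camera(name): name is "side" or "top"; returns (picture, depth): 420x560x3 uint8, red, green, blue; 420x560 float32, m along the optical axis (not along the pixel's ray), 0 where there is no reading.
- camera_model(name): a dict with "fx", "fy", "cx", "cy" (pixels), "xyz" and "attitude" of the camera in the world. Camera axes: x right, y down, z forward; pixel columns grow to the right and rows downward; lengths in m; the calibration is good to about 2 mm. A picture is of the moment at which its call begins. camera_model takes no time and is no camera call.
- env.sign_off(): hands the job in, once; it reports no verdict.
Trained networks look in the newest picture that a camera, given by its name, has taken for a name from the list of things; names that differ only in an ending like _2 or _b are one class to them, and where a whole thing is asked for, a point or a joint stands for the part that bears it (a point fixed in the world has none). Each returns a list of dicts, best first, with "p" (0 to 1); they miss things now and then, are a little off and sometimes report something else, mostly with a low value. They report only what shows in the picture. A call takes as long as a camera call.
- regions_of(camera, thing): "pixels" (420x560 bool, what is visible of it) and "pixel" ([column, row] in pixels, amid what is visible of it).
The state is a dict: "time_s": time; "qpos": joint angles; "joint_velocities": joint speeds; "effort": joint torques, N m; "tool_pos": TCP position; "tool_rot": TCP orientation; "force": force on the tool from outside, world axes, zero at the start; "wrist_torque": the same for the moment, N m; "grip_width": finger opening in m.
Only numpy, scipy, OpenCV 4.12 (cv2) and the standard library are available. Lean on these libraries where they do the work, as an engineer would, in place of code of your own. Each camera call takes 0.05 s, during which the arm holds its last target. There are 200 camera calls.

## Working session

There is one attempt and no reset: what is moved stays moved. The work goes in short steps, Python scripts to look and compute and a tool call to move; the robot and the scene stay as the last step left them, time stands still between calls to the robot, and variables do not carry over. Pictures are saved under pics/ and viewed, about 8 in all and at most 12, crops included, and the job is handed in when it is done.

Besides the shell and the picture viewer there is one more tool, called after ">>>" as name(argument=value, ...) on one line, values as JSON. step_arm: Moves the arm, as the interface text tells. Its arguments: {"type":"object","properties":{"deltas":{"type":"array"},"newtons":{"type":"number"}},"required":["deltas"]}

```bash
mkdir -p pics; cat > h.py <<'E'
import numpy as np, cv2
from scipy.spatial.transform import Rotation as R
from cell import monitor, read_camera, camera_model, env, regions_of
def cam(n):
    m=camera_model(n); a=np.array(m["attitude"],float)
    Rm=a if a.shape==(3,3) else R.from_euler('xyz',a,degrees=True).as_matrix()
    return m,Rm,np.array(m["xyz"])
def cloud(n,d):
    m,Rm,t=cam(n); v,u=np.mgrid[0:d.shape[0],0:d.shape[1]]
    P=np.stack([(u-m["cx"])/m["fx"]*d,(v-m["cy"])/m["fy"]*d,d],-1)
    P=P@Rm.T+t; P[d<=0]=np.nan; return P
def onplane(n,u,v,z):
    m,Rm,t=cam(n); r=Rm@np.array([(u-m["cx"])/m["fx"],(v-m["cy"])/m["fy"],1]); return t+r*(z-t[2])/r[2]
def proj(n,p):
    m,Rm,t=cam(n); q=Rm.T@(np.array(p)-t); return m["cx"]+m["fx"]*q[0]/q[2],m["cy"]+m["fy"]*q[1]/q[2]
def save(n,f):
    p,d=read_camera(n); cv2.imwrite(f,p[:,:,::-1]); return p,d
E
python3 - <<'E'
from h import *
for n in ["top","side"]:
    m=camera_model(n); print(n,m)
    p,d=save(n,f"pics/{n}0.png"); P=cloud(n,d); np.save(f"{n}0.npy",P)
    for k in ["knob","stay","door","pin"]:
        try:
            for r in regions_of(n,k)[:2]:
                q=P[r["pixels"]]; print(k,round(r["p"],2),r["pixel"],r["pixels"].sum(),np.nanmedian(q,0).round(4),np.nanpercentile(q[:,2],[5,95]).round(4))
        except Exception as e: print(k,e)
print(monitor.get_obs())
E
```

```text
top {'fx': 520.4520363694828, 'fy': 520.4520363694828, 'cx': 266.6756794922732, 'cy': 210.48014642767032, 'xyz': array([0.33541765, 0.04025786, 1.43005809]), 'attitude': array([-170.83146038,   -0.87347579,  -89.82181692])}
knob 0.68 [316.1, 217.6] 906 [ 0.5194 -0.0991  0.1623] [0.1575 0.1943]
knob 0.27 [379.9, 215.3] 678 [ 0.5515 -0.2878  0.0237] [0.0024 0.0636]
stay 0.56 [315.2, 217.3] 1009 [ 0.5233 -0.0997  0.1621] [0.1559 0.1942]
door 0.83 [315.1, 240.0] 1854 [ 0.4696 -0.0936  0.1585] [0.0316 0.1683]
door 0.18 [314.6, 220.7] 970 [ 0.5167 -0.099   0.1624] [0.1581 0.1942]
pin 0.71 [308.1, 206.5] 8323 [ 0.5483 -0.08    0.1501] [0.0326 0.1633]
pin 0.25 [357.8, 283.9] 1197 [ 0.3748 -0.2346  0.0236] [0.0185 0.0288]
side {'fx': 480.8740685846867, 'fy': 480.8740685846867, 'cx': 273.2499324300632, 'cy': 209.45733023769608, 'xyz': array([0.58342418, 0.95049749, 0.52715612]), 'attitude': array([-113.4603578 ,   -1.06196426,  178.90720551])}
knob 0.95 [280.2, 175.5] 794 [ 0.5434 -0.0991  0.1605] [0.1488 0.1889]
stay 0.82 [276.9, 174.5] 692 [ 0.5481 -0.098   0.1607] [0.1554 0.1892]
door 0.59 [319.5, 205.8] 2836 [ 0.4526 -0.075   0.103 ] [0.0231 0.1623]
pin 0.58 [273.7, 212.7] 10608 [0.5508 0.0043 0.1111] [0.022  0.1598]
{'time_s': 0.5, 'qpos': array([-70.98582963,  18.39466618,  -4.01487407,  83.10890828,
         1.29654933,  78.54253498,  -3.26112434]), 'joint_velocities': array([ 0.04393196,  0.04787674,  0.0317332 , -0.04463919, -0.08108716,
       -0.06197005,  0.06326671]), 'effort': array([-6.08973846e-05, -4.90610147e+01, -4.02358621e-01, -3.12460220e+01,
       -6.35277084e-02,  3.45767476e-02,  5.15133775e-05]), 'tool_pos': array([0.20313728, 0.61744075, 0.20364335]), 'tool_rot': array([-100.60176781,   89.99515911,  -28.80909184]), 'force': array([0.23180434, 0.15912625, 0.42696759]), 'wrist_torque': array([ 0.04378181, -0.00409661, -0.00132418]), 'grip_width': 0.08711851799810778}
```

View pics/top0.png

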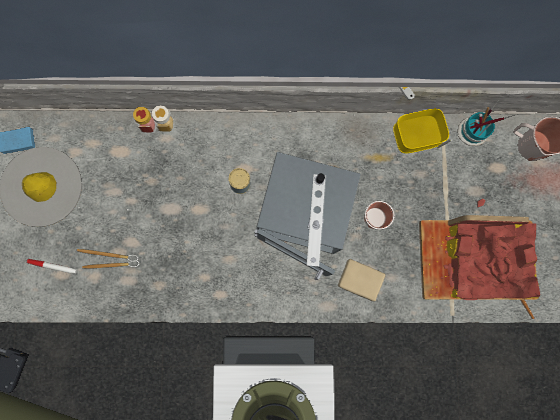

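View pics/side0.png

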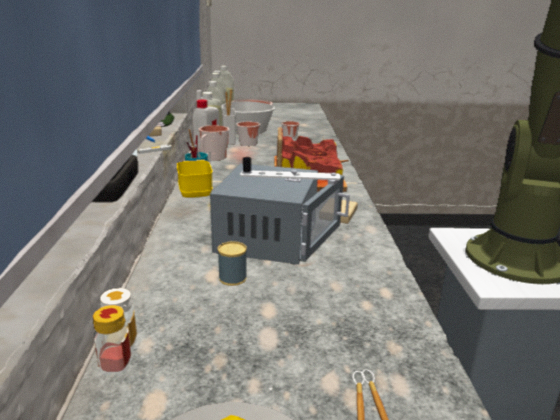

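The top view shows the stay running from its pivot at about (313,262), over the pin at (316,225), to the knob at (320,178). The side view confirms the knob is upright at the back end of the stay. Next I'll take a magnified crop and compute the geometry.

```bash
python3 - <<'E'
from h import *
im=cv2.imread("pics/top0.png")[145:285,245:375]; cv2.imwrite("pics/c0.png",cv2.resize(im,None,fx=4.2,fy=4.2,interpolation=cv2.INTER_CUBIC))
P=np.load("top0.npy"); S=np.load("side0.npy")
for Q in (P,S):
    z=Q[...,2]; box=(Q[...,0]>.38)&(Q[...,0]<.72)&(abs(Q[...,1]+.08)<.17)
    for lo,hi in((.19,.205),):
        m=box&(z>lo)&(z<hi); print("knobtop",m.sum(),np.nanmean(Q[m],0).round(4), np.ptp(Q[m],0).round(4))
    m=box&(abs(z-.150)<.004); print("roof z",np.nanmedian(z[m]))
    (c,s,a)=cv2.minAreaRect(Q[m][:,:2].astype(np.float32)); print("roof rect",c,s,a); print(cv2.boxPoints((c,s,a)).round(4).tolist())
E
```

```text
knobtop 54 [ 0.6181 -0.108   0.1977] [0.0197 0.0177 0.0091]
roof z 0.1500354007582878
roof rect (0.5400416254997253, -0.07560913264751434) (0.21982800960540771, 0.2631179094314575) 75.34088134765625
[[0.3849000036716461, -0.14869999885559082], [0.6395000219345093, -0.2152000069618225], [0.6951000094413757, -0.0026000000070780516], [0.4406000077724457, 0.06400000303983688]]
knobtop 36 [ 0.6183 -0.1046  0.1946] [0.016  0.0175 0.0071]
roof z 0.14913079637623838
roof rect (0.541117787361145, -0.07546640932559967) (0.22401317954063416, 0.2565062344074249) 74.78485870361328
[[0.3880000114440918, -0.14990000426769257], [0.6355000138282776, -0.21719999611377716], [0.6942999958992004, -0.0010000000474974513], [0.44679999351501465, 0.06629999727010727]]
```

View pics/c0.png

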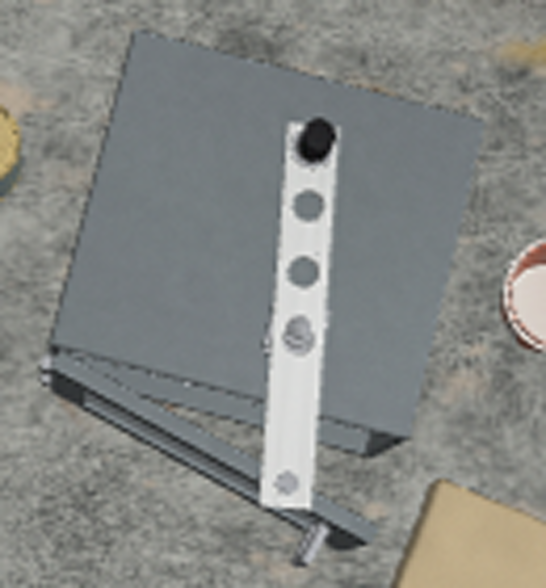

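The crop shows end hole (308,205), mid hole (303,270), pin head (299,333), pivot screw (287,483), roof corners (135,32), (484,122), (50,345), (412,437).

```bash
python3 - <<'E'
from h import *
f=lambda c,r,z: onplane("top",(c+.5)/4.2-.5+245,(r+.5)/4.2-.5+145,z)[:2]
e=f(308,205,.160);m=f(303,270,.160);pin=f(299,333,.1715);pv=f(287,483,.164);kt=f(317,135,.198)
print("end",e,"mid",m,"pin",pin,"piv",pv,"knob",kt,"e-m",np.linalg.norm(e-m),"k-piv",np.linalg.norm(kt-pv))
d=e-pv; print("stay ang",np.degrees(np.arctan2(d[1],d[0])), np.degrees(np.arctan2(*(kt-pv)[::-1])))
cs=[f(135,32,.15),f(484,122,.15),f(50,345,.15),f(412,437,.15)]; print(np.round(cs,4))
for a,b in((2,0),(3,1),(1,0),(3,2)):
    q=cs[b]-cs[a]; print(np.linalg.norm(q),np.degrees(np.arctan2(q[1],q[0])))
o=monitor.get_obs(); print(R.from_euler('xyz',o["tool_rot"],degrees=True).as_matrix().round(3))
E
```

```text
end [ 0.58419308 -0.10598125] mid [ 0.54513359 -0.10253511] pin [ 0.50607856 -0.09845671] piv [ 0.41948443 -0.09128073] knob [ 0.61798379 -0.10733562] e-m 0.03921121791491447 k-piv 0.1991475741091647
stay ang -5.100229443838255 -4.624093628555295
[[ 0.692  -0.0038]
 [ 0.6377 -0.2139]
 [ 0.5011  0.0464]
 [ 0.4477 -0.1666]]
0.19738494078419733 -14.725745311458983
0.19576981446211772 -13.971803462973275
0.217016736519467 75.50282767688837
0.21960523060713164 75.92596110055813
[[ 0.    -0.95   0.312]
 [-0.     0.312  0.95 ]
 [-1.    -0.    -0.   ]]
```

>>> step_arm(deltas=[[1,-0.055,-0.02,-0.018,0],[1,-0.055,-0.06,-0.054,0],[1,-0.055,-0.1,-0.09,0],[1,-0.055,-0.14,-0.126,0],[1,-0.055,-0.18,-0.162,0],[1,-0.055,-0.22,-0.198,0],[1,-0.055,-0.26,-0.234,-3],[1,-0.055,-0.3,-0.27,-5],[1,-0.055,-0.34,-0.306,-8],[1,-0.055,-0.38,-0.342,-11],[1,-0.055,-0.41,-0.37,-13.4],[1,-0.055,-0.41,-0.37,-13.4]], newtons=30)

```text
time_s: 2.0
tool_pos: [0.4785, 0.134, 0.2591]
tool_rot: [-103.1, 89.9, -18.3]
force: [-0.7, -0.0, 0.1]
grip_width: 0.0871
```

```bash
cat > go.py <<'E'
from h import *
import sys
# usage: go.py x y z jawangle -> tool deltas
o=monitor.get_obs(); M=R.from_euler('xyz',o["tool_rot"],degrees=True).as_matrix(); p=np.array(o["tool_pos"])
a=np.degrees(np.arctan2(M[1,2],M[0,2]))
print("t",round(o["time_s"],2),"p",p.round(4),"jaw",a.round(2),"F",np.round(o["force"],1),"w",round(o["grip_width"],4))
if len(sys.argv)>4:
    t=np.array(list(map(float,sys.argv[1:4]))); print((M.T@(t-p)).round(4), "turn",round(-(float(sys.argv[4])-a),2))
E
python3 go.py 0.618 -0.1075 0.25 85.2; python3 - <<'E'
from h import *
im=cv2.imread("pics/top0.png")[208:278,290:342]; cv2.imwrite("pics/c1.png",cv2.resize(im,None,fx=8,fy=8,interpolation=cv2.INTER_CUBIC))
E
```

```text
t 2.0 p [0.4785 0.134  0.2591] jaw 84.78 F [-0.7 -0.   0.1] w 0.0871
[ 0.0093 -0.1609 -0.2278] turn -0.42
```

View pics/c1.png

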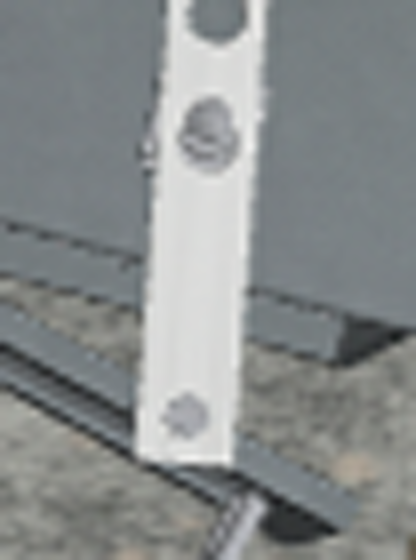

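The pin head sits at about (209,118) in this crop, which puts the pin near (0.510, -0.0985). That agrees with a hooked knob-to-pin distance of about 109 mm. Next I move over the knob and descend.

>>> step_arm(deltas=[[1,0,-0.03,-0.043,0],[1,0,-0.06,-0.085,0],[1,0,-0.09,-0.128,0],[1,0,-0.12,-0.17,0],[1,0,-0.15,-0.213,0],[1,0.009,-0.161,-0.228,0],[1,0.025,-0.161,-0.228,0],[1,0.025,-0.161,-0.228,0]])

```text
time_s: 3.0
tool_pos: [0.617, -0.0997, 0.2313]
tool_rot: [65.7, 89.7, 151.0]
force: [0.2, 0.3, -0.5]
grip_width: 0.0873
```

```bash
python3 go.py 0.618 -0.1075 0.187 85.2; python3 - <<'E'
from h import *
save("side","pics/s1.png")
im=cv2.imread("pics/s1.png")[110:230,200:360]; cv2.imwrite("pics/s1c.png",cv2.resize(im,None,fx=4,fy=4,interpolation=cv2.INTER_CUBIC))
E
```

```text
t 3.0 p [ 0.617  -0.0997  0.2313] jaw 85.36 F [ 0.2  0.3 -0.5] w 0.0873
[ 0.0443 -0.0018 -0.0078] turn 0.16
```

View pics/s1c.png

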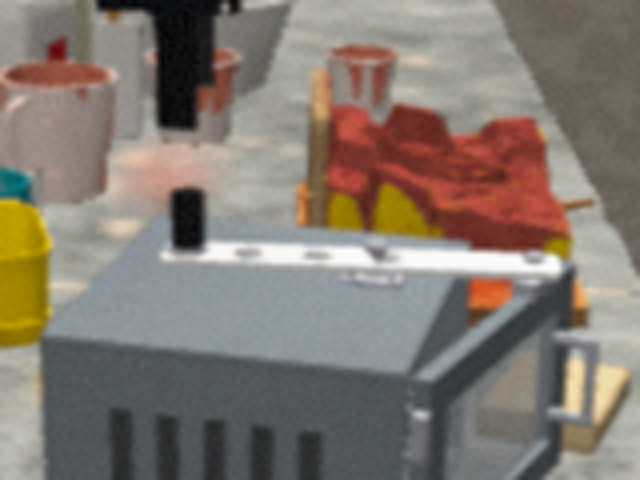

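The side crop shows the fingers directly above the knob at about (187,220), with the stay level. I descend and grip.

>>> step_arm(deltas=[[1,0.015,-0.001,-0.004,0],[1,0.035,-0.001,-0.004,0],[1,0.044,-0.001,-0.004,0],[1,0.044,-0.001,-0.004,0],[-0.3,0.044,-0.001,-0.004,0],[-0.6,0.044,-0.001,-0.004,0],[-0.8,0.044,-0.001,-0.004,0],[-1,0.044,-0.001,-0.004,0],[-1,0.044,-0.001,-0.004,0],[-1,0.044,-0.001,-0.004,0]], newtons=30)

```text
time_s: 4.3
tool_pos: [0.619, -0.1068, 0.1897]
tool_rot: [-49.5, 90.0, 35.7]
force: [0.8, -0.2, -0.1]
grip_width: 0.0354
```

```bash
python3 go.py 0.618 -0.1075 0.187 85.2
```

```text
t 4.3 p [ 0.619  -0.1068  0.1897] jaw 85.19 F [ 0.8 -0.2 -0.1] w 0.0354
[ 0.0027  0.001  -0.0007] turn -0.01
```

>>> step_arm(deltas=[[-1,0.002,0,0,0],[-1,0.002,0,0,0],[-1,0.002,0,0,0],[-1,0.002,0,0,0],[-1,0.002,0,0,0]])

```text
time_s: 4.92
tool_pos: [0.619, -0.1069, 0.1877]
tool_rot: [-49.4, 90.0, 35.8]
force: [-0.4, 0.4, -0.5]
grip_width: 0.0004
```

```bash
python3 go.py 0.618 -0.1075 0.187 85.2
```

```text
t 4.92 p [ 0.619  -0.1069  0.1877] jaw 85.19 F [-0.4  0.4 -0.5] w 0.0004
[ 0.0007  0.0009 -0.0007] turn -0.01
```

The jaws closed empty, so I take another look.

```bash
python3 - <<'E'
from h import *
p,d=save("side","pics/s2.png"); q,e=save("top","pics/t2.png")
a=cv2.resize(cv2.imread("pics/s2.png")[110:230,200:310],None,fx=3.6,fy=3.6,interpolation=cv2.INTER_CUBIC)
b=cv2.resize(cv2.imread("pics/t2.png")[150:270,270:380],None,fx=3.6,fy=3.6,interpolation=cv2.INTER_CUBIC)
cv2.imwrite("pics/c2.png",np.hstack([a,b]))
print(proj("side",(.619,-.1069,.1687)),proj("top",(.619,-.1069,.198)))
E
```

```text
(np.float64(246.2656564474005), np.float64(169.30820447058125)) (np.float64(319.91054613213515), np.float64(176.35184067957596))
```

View pics/c2.png

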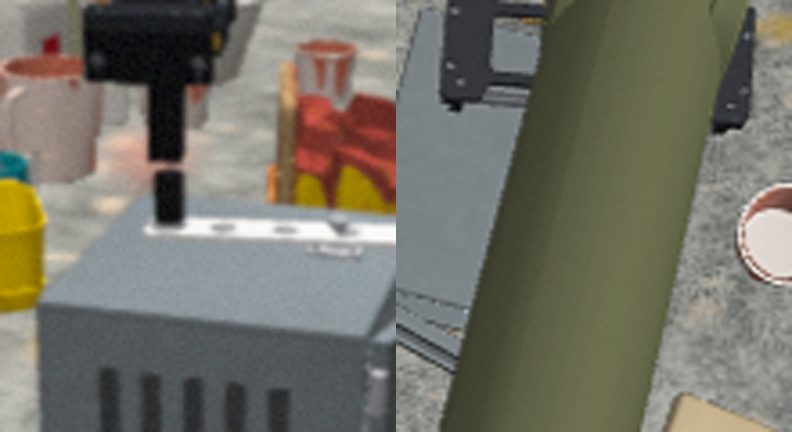

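The side crop shows the closed fingertips at (165,160), just above the knob top at (170,170). They are not where the reported TCP pose implies, so I check against depth.

```bash
python3 - <<'E'
from h import *
p,d=read_camera("side"); P=cloud("side",d)
for r in (140,146,150,152,154,155,157,160,165): print(r,P[r,243:249:2].round(4).tolist())
z=P[130:154,243:249].reshape(-1,3); print(np.nanmedian(z,0), np.nanmin(z[:,2]))
q,e=read_camera("top"); T=cloud("top",e)
print("gripper body top view", T[176,284:300:4].round(3).tolist(), T[180,362:376:4].round(3).tolist())
o=monitor.get_obs(); print(o["tool_pos"],o["qpos"])
E
```

```text
140 [[0.6257, -0.0969, 0.2408], [0.6212, -0.0967, 0.241], [0.6166, -0.0904, 0.2427]]
146 [[0.6257, -0.0943, 0.2278], [0.6213, -0.098, 0.2268], [0.6168, -0.0951, 0.2277]]
150 [[0.6259, -0.0984, 0.2173], [0.6214, -0.0978, 0.2175], [0.6169, -0.0976, 0.2176]]
152 [[0.6259, -0.0973, 0.2129], [0.6214, -0.0992, 0.2124], [0.6168, -0.096, 0.2135]]
154 [[0.626, -0.0998, 0.2075], [0.6214, -0.0981, 0.2081], [0.6169, -0.0971, 0.2084]]
155 [[0.6535, -0.7767, -0.0024], [0.646, -0.7764, -0.0022], [0.6385, -0.7739, -0.0013]]
157 [[0.6523, -0.7474, -0.001], [0.6221, -0.1145, 0.1959], [0.6174, -0.1122, 0.1967]]
160 [[0.6263, -0.1056, 0.1915], [0.6216, -0.1002, 0.1933], [0.617, -0.0996, 0.1935]]
165 [[0.6264, -0.1057, 0.1794], [0.6217, -0.1028, 0.1805], [0.617, -0.0993, 0.1817]]
[ 0.61915529 -0.0950581   0.2372421 ] 0.20962033633960908
gripper body top view [[0.592, -0.014, 0.318], [0.591, -0.023, 0.319], [0.591, -0.031, 0.321], [0.597, -0.042, 0.294]] [[0.584, -0.185, 0.315], [0.584, -0.194, 0.318], [0.655, -0.272, -0.001], [0.655, -0.283, -0.001]]
[ 0.61900508 -0.10688494  0.18768486] [-21.55662687  18.18308367  36.11976033  88.97726902 -10.91427908
  76.39891244 100.9651086 ]
```

Depth puts the real fingertips at z ≈ 0.207, while the reported TCP of 0.188 would put them at 0.169. The stated tool z is therefore off by about 38 mm. x and y agree to within about 2–3 mm. I'll trust the camera: open halfway, shift 2 mm towards the door, then descend and watch the force.

>>> step_arm(deltas=[[0.1,0,0.002,0,0],[0.1,0,0.002,0,0],[0.1,0,0.002,0,0],[0.1,0,0.002,0,0],[0.1,0,0.002,0,0],[0.1,0,0.002,0,0],[0.1,0.01,0.002,0,0],[0.1,0.02,0.002,0,0],[0.1,0.02,0.002,0,0]])

```text
time_s: 6.25
tool_pos: [0.6161, -0.1065, 0.1661]
tool_rot: [90.7, 89.9, 175.9]
force: [-0.5, -0.8, 0.2]
grip_width: 0.0476
```

```bash
python3 - <<'E'
from h import *
p,d=save("side","pics/s3.png"); P=cloud("side",d)
for c in range(238,256,2):
    col=P[120:185,c]; m=(col[:,1]>-.14)&(col[:,1]<-.04)&(col[:,2]>.152); zz=col[m]; print(c, zz[::4].round(3).tolist() if m.sum() else None)
E
python3 go.py
```

```text
238 [[0.636, -0.084, 0.289]]
240 [[0.631, -0.085, 0.288], [0.633, -0.095, 0.161]]
242 [[0.627, -0.085, 0.289], [0.627, -0.065, 0.234], [0.627, -0.073, 0.223], [0.627, -0.069, 0.214], [0.627, -0.074, 0.204], [0.627, -0.077, 0.194], [0.627, -0.07, 0.187], [0.629, -0.099, 0.162]]
244 [[0.623, -0.084, 0.289], [0.622, -0.067, 0.236], [0.623, -0.07, 0.226], [0.623, -0.073, 0.216], [0.623, -0.075, 0.206], [0.623, -0.072, 0.198], [0.623, -0.074, 0.188], [0.624, -0.101, 0.169], [0.624, -0.095, 0.161]]
246 [[0.618, -0.082, 0.289], [0.618, -0.071, 0.232], [0.618, -0.071, 0.223], [0.618, -0.077, 0.212], [0.618, -0.076, 0.203], [0.618, -0.075, 0.194], [0.619, -0.099, 0.175], [0.619, -0.098, 0.165], [0.619, -0.096, 0.156]]
248 [[0.614, -0.083, 0.289], [0.614, -0.065, 0.236], [0.614, -0.069, 0.226], [0.614, -0.072, 0.216], [0.614, -0.074, 0.206], [0.614, -0.074, 0.197], [0.614, -0.071, 0.189], [0.615, -0.1, 0.169], [0.615, -0.098, 0.16]]
250 [[0.61, -0.082, 0.289], [0.609, -0.067, 0.233], [0.609, -0.068, 0.224], [0.609, -0.071, 0.214], [0.61, -0.074, 0.204], [0.61, -0.075, 0.194], [0.609, -0.072, 0.186], [0.61, -0.103, 0.166], [0.61, -0.095, 0.159]]
252 [[0.605, -0.082, 0.29], [0.606, -0.133, 0.217], [0.606, -0.132, 0.208], [0.606, -0.131, 0.198], [0.606, -0.131, 0.189], [0.606, -0.11, 0.161], [0.606, -0.096, 0.156]]
254 [[0.6, -0.051, 0.297], [0.601, -0.101, 0.162]]
t 6.3 p [ 0.6165 -0.1066  0.1668] jaw 85.19 F [-0.9  0.4  0.3] w 0.0481
```

The fingers now straddle the knob, with tips at about 0.186. I go down another 17 mm and grip.

>>> step_arm(deltas=[[0.1,0.01,0,0,0],[0.1,0.017,0,0,0],[-1,0.017,0,0,0],[-1,0.017,0,0,0],[-1,0.017,0,0,0],[-1,0.017,0,0,0],[-1,0.017,0,0,0],[-1,0.017,0,0,0],[-1,0.017,0,0,0]], newtons=30)

```text
time_s: 7.42
tool_pos: [0.6173, -0.1067, 0.1509]
tool_rot: [-82.8, 90.0, 2.4]
force: [1.3, -0.3, -0.1]
grip_width: 0.0195
```

```bash
python3 go.py
```

```text
t 7.42 p [ 0.6173 -0.1067  0.1509] jaw 85.2 F [ 1.3 -0.3 -0.1] w 0.0195
```

Gripped at a 19.5 mm opening. Next I probe along the stay, away from the door.

>>> step_arm(deltas=[[-1,0,-0.002,0,0],[-1,0,-0.004,0,0],[-1,0,-0.0055,0,0],[-1,0,-0.0055,0,0],[-1,0,-0.0055,0,0]])

```text
time_s: 8.05
tool_pos: [0.6222, -0.1074, 0.1505]
tool_rot: [103.7, 90.0, -171.1]
force: [-3.7, -0.8, -0.4]
grip_width: 0.0192
```

>>> step_arm(deltas=[[-1,0,-0.002,0,0],[-1,0,-0.004,0,0],[-1,0,-0.0055,0,0],[-1,0,-0.0055,0,0]])

```text
time_s: 8.55
tool_pos: [0.6282, -0.1079, 0.1507]
tool_rot: [-143.7, 90.0, -58.5]
force: [-4.6, -1.3, -0.7]
grip_width: 0.0193
```

>>> step_arm(deltas=[[-1,0,-0.001,0,0],[-1,0,-0.002,0,0],[-1,0,-0.002,0,0]])

```text
time_s: 8.93
tool_pos: [0.6288, -0.1078, 0.1503]
tool_rot: [87.6, 89.9, 172.8]
force: [-7.0, -0.5, 0.3]
grip_width: 0.0193
```

Stop contact is at x ≈ 0.6288, so the hole is centred at about 0.623. I go back 7 mm, then lift along the arc that keeps the pivot fixed.

>>> step_arm(deltas=[[-1,0,0.004,0,0],[-1,0,0.007,0,0],[-1,0,0.007,0,0],[-1,-0.005,0.0077,0,0],[-1,-0.01,0.0086,0,0],[-1,-0.015,0.0096,0,0],[-1,-0.02,0.0107,0,0],[-1,-0.03,0.0133,0,0],[-1,-0.04,0.0164,0,0],[-1,-0.048,0.0193,0,0],[-1,-0.048,0.0193,0,0],[-1,-0.048,0.0193,0,0]])

```text
time_s: 10.42
tool_pos: [0.6106, -0.1061, 0.1985]
tool_rot: [30.8, 90.0, 116.0]
force: [-3.2, 0.6, -3.1]
grip_width: 0.019
```

```bash
python3 go.py; python3 - <<'E'
from h import *
save("side","pics/s4.png"); save("top","pics/t4.png")
a=cv2.resize(cv2.imread("pics/s4.png")[100:240,200:360],None,fx=3,fy=3,interpolation=cv2.INTER_CUBIC)
b=cv2.resize(cv2.imread("pics/t4.png")[170:310,255:355],None,fx=3,fy=3,interpolation=cv2.INTER_CUBIC)
cv2.imwrite("pics/c4.png",np.hstack([a,b]))
E
```

```text
t 10.43 p [ 0.6106 -0.1061  0.1985] jaw 85.2 F [-3.2  0.6 -3.1] w 0.019
```

View pics/c4.png

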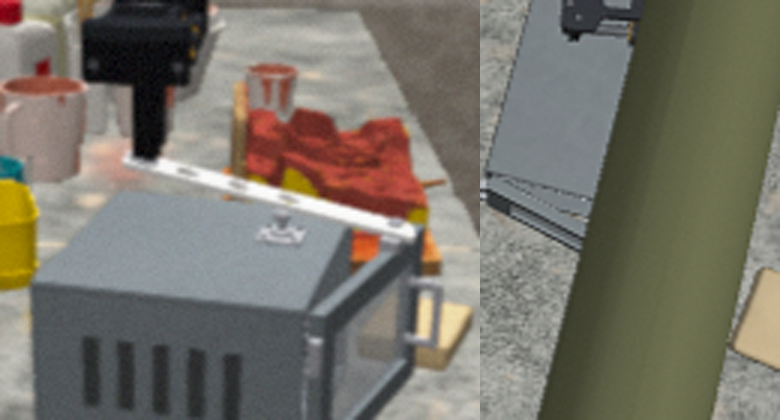

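The stay is lifted well clear: the pin head shows free at (283,218) with the bar above it. Next I compute the swing path.

```bash
cat > plan.py <<'E'
from h import *
from scipy.optimize import brentq
pin=np.array([.5084,-.0978]); h=.027
print("pin from side cam",onplane("side",200+283/3-.3,100+215/3-.3,.170)[:2])
def rot(b): b=np.radians(b); return np.array([[np.cos(b),-np.sin(b)],[np.sin(b),np.cos(b)]])
piv=lambda t:np.array([-.15*np.sin(t),-.15*np.cos(t)]); pb=np.array([.053,-.130])
th=lambda D: brentq(lambda t:np.linalg.norm(pb-piv(t))-D,0,1.4)
def knob(D,phi,b):
    v=pb-piv(th(D)); u=v/np.linalg.norm(v); k=piv(th(D))+u*(.2*np.cos(phi)-h*np.sin(phi))
    w=pin+rot(b)@(k-pb); uw=rot(b)@u; return w,np.degrees(np.arctan2(uw[1],uw[0]))
if __name__=="__main__":
    v=pb-piv(th(.085)); print("rel ang start",np.degrees(np.arctan2(v[1],v[0])),"th",th(.085),th(.165))
    b=-14.6; o=monitor.get_obs(); M=R.from_euler('xyz',o["tool_rot"],degrees=True).as_matrix(); p0=np.array([*knob(.085,.242,b)[0],0])
    print("pred start",p0,"actual",o["tool_pos"])
    for b in(-14.,-14.6,-15.2):
      for D in np.linspace(.085,.165,9):
        w,a=knob(D,.242,b); d=M.T@(np.array([*w,0])-np.array([*o["tool_pos"][:2],0])); print(b,round(D,3),round(th(D),3),w.round(4),d.round(4),"turn",round(85.2-(a+90),1))
E
python3 plan.py
```

```text
pin from side cam [ 0.50933764 -0.09233691]
rel ang start 11.473345826574073 th 0.20340962491537531 0.8199341588177598
pred start [ 0.61094883 -0.10340169  0.        ] actual [ 0.6105637  -0.10602388  0.19830477]
-14.0 0.085 0.203 [ 0.611  -0.1023] [ 0.     -0.0001  0.0037] turn -2.3
-14.0 0.095 0.276 [ 0.6007 -0.1064] [ 0.      0.0098 -0.0012] turn 0.5
-14.0 0.105 0.35 [ 0.5903 -0.1094] [ 0.      0.0199 -0.005 ] turn 3.2
-14.0 0.115 0.425 [ 0.5798 -0.1113] [ 0.      0.0302 -0.0078] turn 5.9
-14.0 0.125 0.501 [ 0.5694 -0.1122] [ 0.      0.0405 -0.0096] turn 8.5
-14.0 0.135 0.578 [ 0.5591 -0.1122] [ 0.      0.0508 -0.0105] turn 11.0
-14.0 0.145 0.657 [ 0.5489 -0.1113] [ 0.      0.061  -0.0104] turn 13.6
-14.0 0.155 0.737 [ 0.5389 -0.1095] [ 0.      0.0711 -0.0095] turn 16.2
-14.0 0.165 0.82 [ 0.5292 -0.1069] [ 0.      0.081  -0.0077] turn 18.9
-14.6 0.085 0.203 [ 0.6109 -0.1034] [ 0.     -0.0002  0.0026] turn -1.7
-14.6 0.095 0.276 [ 0.6006 -0.1074] [ 0.      0.0098 -0.0022] turn 1.1
-14.6 0.105 0.35 [ 0.5902 -0.1102] [ 0.      0.02   -0.0059] turn 3.8
-14.6 0.115 0.425 [ 0.5797 -0.11
[... 338 characters left out ...]
0.82 [ 0.5291 -0.1071] [ 0.      0.0811 -0.0079] turn 19.5
-15.2 0.085 0.203 [ 0.6109 -0.1045] [ 0.     -0.0002  0.0016] turn -1.1
-15.2 0.095 0.276 [ 0.6005 -0.1084] [ 0.      0.0098 -0.0032] turn 1.7
-15.2 0.105 0.35 [ 0.59   -0.1111] [ 0.      0.02   -0.0068] turn 4.4
-15.2 0.115 0.425 [ 0.5795 -0.1128] [ 0.      0.0303 -0.0093] turn 7.1
-15.2 0.125 0.501 [ 0.5691 -0.1135] [ 0.      0.0407 -0.0109] turn 9.7
-15.2 0.135 0.578 [ 0.5588 -0.1133] [ 0.      0.051  -0.0115] turn 12.2
-15.2 0.145 0.657 [ 0.5486 -0.1121] [ 0.      0.0612 -0.0113] turn 14.8
-15.2 0.155 0.737 [ 0.5387 -0.1102] [ 0.      0.0713 -0.0101] turn 17.4
-15.2 0.165 0.82 [ 0.529  -0.1073] [ 0.      0.0812 -0.0081] turn 20.1
```

>>> step_arm(deltas=[[-1,0,0.005,-0.001,0.5],[-1,0,0.01,-0.002,1.2],[-1,0,0.02,-0.006,4],[-1,0,0.03,-0.0085,6.5],[-1,0,0.041,-0.0102,9],[-1,0,0.051,-0.011,11.6],[-1,0,0.061,-0.0108,14.2],[-1,0,0.071,-0.0098,16.8],[-1,0,0.0811,-0.0079,19.5],[-1,0,0.0811,-0.0079,19.5],[-1,0,0.0811,-0.0079,19.5]])

```text
time_s: 11.9
tool_pos: [0.5297, -0.107, 0.1989]
tool_rot: [-39.4, 89.9, 26.3]
force: [-1.1, 2.5, -2.6]
grip_width: 0.0191
```

```bash
python3 go.py .5291 -.1071 .198 65.7; python3 - <<'E'
from h import *
save("side","pics/s5.png"); save("top","pics/t5.png")
a=cv2.resize(cv2.imread("pics/s5.png")[110:230,230:370],None,fx=4,fy=4,interpolation=cv2.INTER_CUBIC)
b=cv2.resize(cv2.imread("pics/t5.png")[190:310,260:320],None,fx=4,fy=4,interpolation=cv2.INTER_CUBIC)
cv2.imwrite("pics/c5.png",np.hstack([a,b]))
E
```

```text
t 11.9 p [ 0.5297 -0.107   0.1989] jaw 65.74 F [-1.1  2.5 -2.6] w 0.0191
[ 0.0009  0.0005 -0.0004] turn 0.04
```

View pics/c5.png

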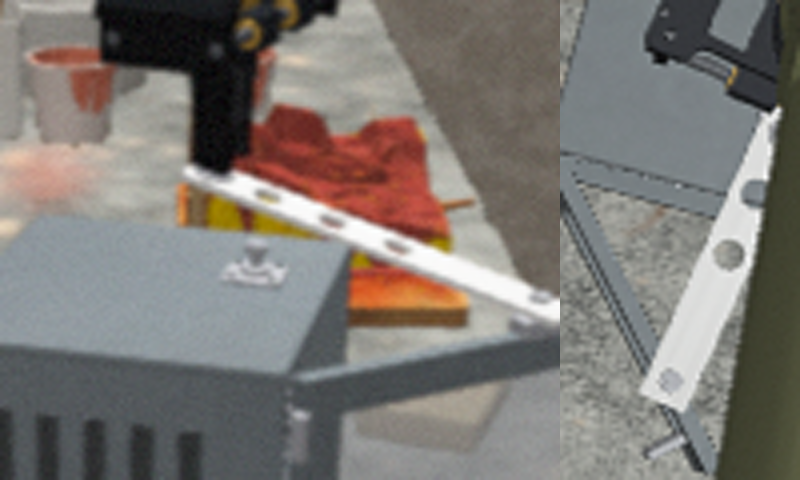

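The end hole is at (268,195) and the pin head top at (259,243) in the side crop. In the top crop the pivot is at (670,378), the first hole at (728,254) and the mid hole at (755,192). From these I work out the misalignment.

```bash
python3 - <<'E'
from h import *
s=lambda c,r,z: onplane("side",230+(c+.5)/4-.5,110+(r+.5)/4-.5,z)[:2]
t=lambda c,r,z: onplane("top",260+(c-560+.5)/4-.5,190+(r+.5)/4-.5,z)[:2]
pv=t(670,378,.165); f=t(728,254,.180); m=t(755,192,.1895); print("top pivot",pv,"first",f,"mid",m,"|pf|",np.linalg.norm(f-pv),85*np.cos(.242))
for d in (f-pv,m-pv): print(np.degrees(np.arctan2(d[1],d[0])))
e=s(268,195,.1995); mm=s(334,221,.1895); ff=s(399,247,.180); print("side holes",e,mm,ff, np.degrees(np.arctan2(*(e-ff)[::-1])))
print("side pinhead",s(259,245,.170), "top pinhead",onplane("top",316.1,222.75,.170)[:2])
for p in((.5100,-.0985),(.5084,-.0978)):
    p=np.array(p); print("pivot-pin",np.linalg.norm(p-pv),np.degrees(np.arctan2(*(p-pv)[::-1])))
E
```

```text
top pivot [ 0.36026012 -0.02821824] first [ 0.43388658 -0.0625208 ] mid [ 0.47036084 -0.07822379] |pf| 0.08122512539129376 82.52315331546885
-24.980808499099822
-24.42660354780976
side holes [ 0.50420302 -0.09727033] [ 0.46754682 -0.08192935] [ 0.43220933 -0.06584764] -23.57956230224826
side pinhead [ 0.50834676 -0.09583551] top pinhead [ 0.50913623 -0.09936801]
pivot-pin 0.1654132912391376 -25.143435884193327
pivot-pin 0.1636674825501618 -25.159589863931764
```

Both cameras place the end hole over the pin within their noise (≤ ~3 mm, opposite signs). I lower along the arc and stop partway to check the force.

>>> step_arm(deltas=[[-1,0.008,-0.0028,0,0],[-1,0.018,-0.006,0,0],[-1,0.024,-0.0077,0,0],[-1,0.028,-0.0088,0,0],[-1,0.031,-0.0095,0,0],[-1,0.034,-0.0102,0,0],[-1,0.034,-0.0102,0,0]])

```text
time_s: 12.88
tool_pos: [0.5386, -0.1116, 0.1646]
tool_rot: [-87.7, 90.0, -22.0]
force: [-3.0, 0.5, 0.6]
grip_width: 0.0193
```

```bash
python3 go.py; python3 - <<'E'
from h import *
p,d=save("side","pics/s6.png")
a=cv2.resize(cv2.imread("pics/s6.png")[130:220,240:360],None,fx=6,fy=6,interpolation=cv2.INTER_CUBIC)
cv2.imwrite("pics/c6.png",a)
E
```

```text
t 12.88 p [ 0.5386 -0.1116  0.1646] jaw 65.69 F [-3.   0.5  0.6] w 0.0193
```

View pics/c6.png

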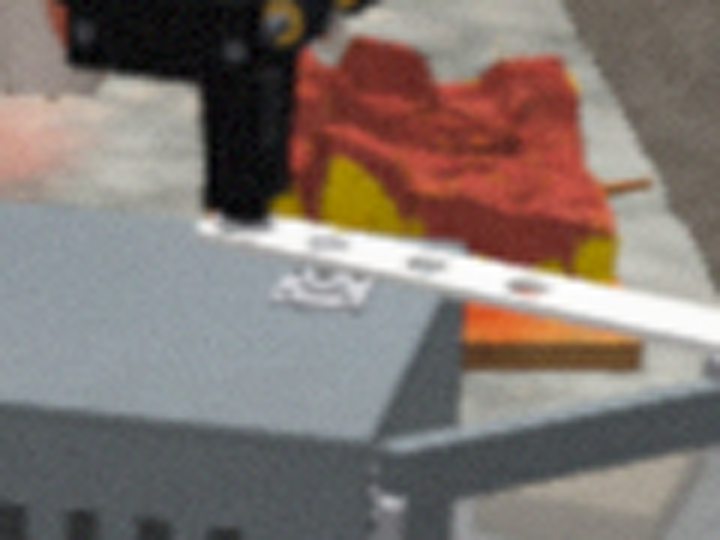

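The end hole at (328,243) shows the pin head's light grey inside it, and the bar should already be 3 mm below the head top at only ~1 N. I continue down gently.

>>> step_arm(deltas=[[-1,0.003,-0.0006,0,0],[-1,0.006,-0.0011,0,0],[-1,0.006,-0.0011,0,0]])

```text
time_s: 13.3
tool_pos: [0.5396, -0.1119, 0.1584]
tool_rot: [-61.5, 90.0, 4.2]
force: [-2.1, 0.7, -0.5]
grip_width: 0.0189
```

>>> step_arm(deltas=[[-1,0.003,-0.0005,0,0],[-1,0.006,-0.0009,0,0],[-1,0.0082,-0.0012,0,0],[-1,0.0082,-0.0012,0,0]])

```text
time_s: 13.8
tool_pos: [0.5406, -0.1124, 0.1504]
tool_rot: [103.5, 90.0, 169.2]
force: [-2.7, 1.0, 1.5]
grip_width: 0.0189
```

```bash
python3 - <<'E'
from h import *
p,d=save("side","pics/s7.png"); P=cloud("side",d)
a=cv2.resize(cv2.imread("pics/s7.png")[130:220,240:360],None,fx=6,fy=6,interpolation=cv2.INTER_CUBIC)
cv2.imwrite("pics/c7.png",a)
r=regions_of("side","stay")
if r:
    q=P[r[0]["pixels"]]; q=q[(q[:,2]>.15)&(q[:,2]<.175)]; s=-q[:,0]; A=np.c_[q[:,0],np.ones(len(q))]; print("slope z vs x",np.linalg.lstsq(A,q[:,2],rcond=None)[0], np.median(q[:,2]))
E
python3 go.py
```

```text
slope z vs x [0.00019605 0.16012791] 0.16040452194073745
t 13.9 p [ 0.5406 -0.1125  0.1506] jaw 65.69 F [-3.2  1.   1.1] w 0.0192
```

View pics/c7.png

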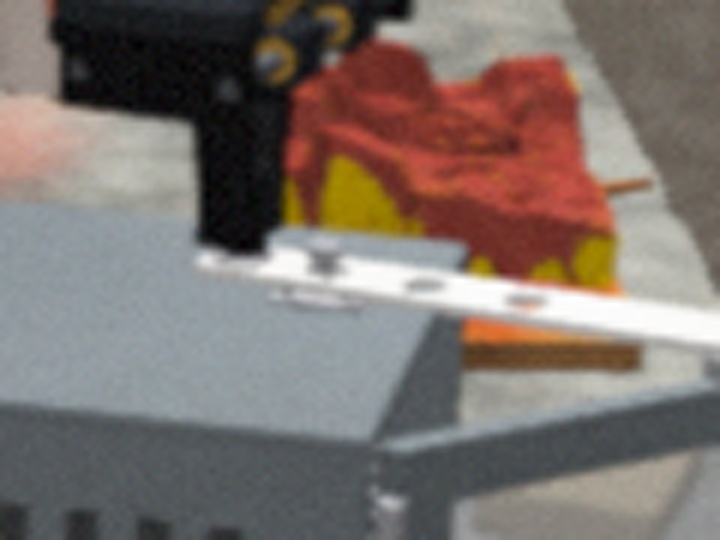

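The pin head now stands above the bar through the end hole at (325,255), and the stay is level (slope ≈ 0.0002). I ease it 5 mm towards the door onto the hook, then release and retreat upward.

>>> step_arm(deltas=[[-1,0,0.002,0,0],[-1,0,0.004,0,0],[-1,0,0.006,0,0],[-1,0,0.006,0,0]])

```text
time_s: 14.4
tool_pos: [0.5372, -0.1106, 0.1512]
tool_rot: [-80.5, 89.7, -14.8]
force: [5.0, -1.0, -1.7]
grip_width: 0.0192
```

>>> step_arm(deltas=[[-0.4,0,0,0,0],[-0.2,0,0,0,0],[0,0,0,0,0],[0.1,0,0,0,0],[0.1,0,0,0,0],[0.1,0,0,0,0],[0.1,-0.02,0,0,0],[0.1,-0.04,0,0,0],[0.1,-0.08,0,0,0],[0.1,-0.12,0,0,0],[0.1,-0.15,0,0,0],[0.1,-0.15,0,0,0]])

```text
time_s: 15.9
tool_pos: [0.5365, -0.1104, 0.303]
tool_rot: [-65.6, 89.7, 0.1]
force: [-0.9, -0.1, -1.0]
grip_width: 0.0476
```

```bash
python3 go.py; python3 - <<'E'
from h import *
p,d=save("side","pics/s8.png"); P=cloud("side",d); save("top","pics/t8.png")
a=cv2.resize(cv2.imread("pics/s8.png")[120:220,220:360],None,fx=4,fy=4,interpolation=cv2.INTER_CUBIC)
b=cv2.resize(cv2.imread("pics/t8.png")[190:290,260:320],None,fx=4,fy=4,interpolation=cv2.INTER_CUBIC)
cv2.imwrite("pics/c8.png",np.hstack([a,b]))
r=regions_of("side","stay"); q=P[r[0]["pixels"]]; q=q[(q[:,2]>.15)&(q[:,2]<.175)]; print(np.linalg.lstsq(np.c_[q[:,0],np.ones(len(q))],q[:,2],rcond=None)[0],np.median(q[:,2]))
E
```

```text
t 15.9 p [ 0.5365 -0.1104  0.303 ] jaw 65.69 F [-0.9 -0.1 -1. ] w 0.0476
[0.00932676 0.1564947 ] 0.1605946928928884
```

View pics/c8.png

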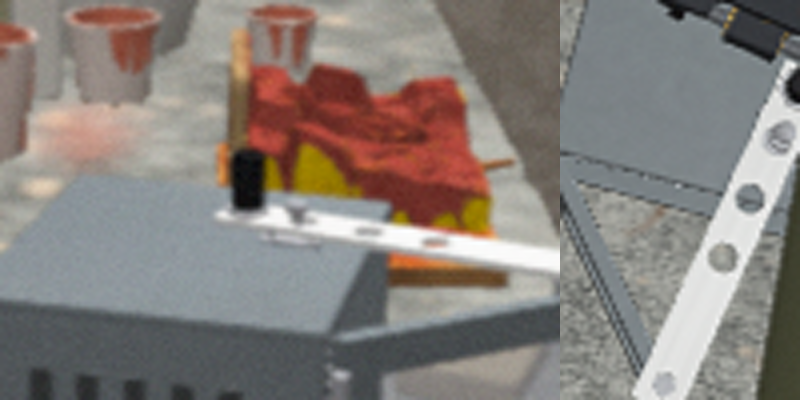

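The pin head stands in the end hole (side 298,212; top 780,135), the stay is level, and the gripper is clear above it. I hand in.

```bash
python3 -c "
from cell import env
print(env.sign_off())"
```

```text
the job is handed in; nothing more can be done
None
```

The stay now hangs by its end hole on the pin and holds the door wide. I handed the job in at about 16 s; no verdict was reported.

**How it went:** I gripped the knob and pushed the stay away from the door until it met the pin, which gave the centred position. I then lifted the stay clear and swung it with the grip holding the door against its spring. Finally I lowered the end hole over the pin, eased it back onto the hook, released and moved up.

**Last checks:**
- **Position:** Both cameras show the pin head standing up through the end hole.
- **Level:** The stay's slope was about 0.009 and its height about 0.1605 m, about 1 mm from the expected 0.1595 m and within camera accuracy.
- **Gripper:** It is about 0.15 m above the knob, with no contact force beyond sensor noise (about 1 N).
- **Not measured:** I did not measure the final door angle or speed. I also did not re-measure the cup, tin or slab; nothing I did went near them.

**What disagreed:**
- **Tool height:** The first grip closed on nothing. The fingertips were really about 38 mm higher than the reported tool height implied, so I used the camera's depth readings for the second grip.
- **Hole over pin:** Before lowering, the two cameras disagreed by about ±3 mm on the sideways fit. The force stayed under about 2 N on the way down and the hole dropped on without catching.

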